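# Set the bottling guide to the ceramic gauge

## Task

Set the clearance on the bottling guide: take the blue-headed gauge from the rack, lower its blade fully home into the groove beside the fixed cheek before letting go, then bring the green slide up until its sprung orange pad nips the blade. The gauge is brittle ceramic, so grip it gently and nip it only lightly: feel for the pad's first few newtons of push-back and stop. Leave the gauge standing upright in the groove, held by the pad, let go of everything, and leave the other gauge and the bottle, bowl and funnel undisturbed.

Things in the scene. Friction and masses are not known exactly. Their poses are not given: they have to be found in the camera images.
- gauge_blue: gauge to use: white ceramic blade 36 mm wide (its x), 8 mm thick (y; lowest 4 mm only 6), 70 mm long, under a blue head 44 (x) by 14 (y) by 34 mm high; 104 mm tall, 80 to 165 g. Origin: centre of the foot; z up the blade. Starts upright in a rack slot, foot 8 mm above the table. Brittle: chips above 30 N from a finger pad, 15 N from the slide's pad, or 40 N forced into the stand
- gauge_yellow: a second gauge of the same shape and size with a yellow head, in the other rack slot; leave it there
- rack: fixed wooden block 160 mm (its x) by 50 mm (y) by 45 mm high, origin at the centre of its underside. Two slots open at the top, 42 (x) by 12 mm (y), 37 mm deep, centred at x = -38 and +38 mm, hold the two gauges with their x along the rack's x; which gauge is in which slot varies
- stand: fixed dark steel base plate 20 mm thick, 90 mm wide (its x), from y = -130 to +45 mm; origin at table height under the groove's centre. A bright fixed cheek (60 mm wide in x, y = +5.25 to +31 mm, top 55 mm above the table) rises flush with the groove's +y wall; its top 10 mm slope back 6 mm as a lead-in. The slide runs along y on the -y side
- groove (a point): centre of the mouth of the groove in the stand's top, 20 mm above the table; axes as the stand's. The groove is 42 mm long (x), 10.5 mm wide (y) and 16 mm deep: a gauge that is home has its foot 4 mm above the table
- slide: green block 50 mm (x) by 40 mm (y), top 55 mm above the table, sliding along the stand's y; +y goes towards the groove. Origin: centre of its underside, on the base plate's top; starts 75 to 100 mm on the -y side of the groove, can come to 18 mm from it. Dry friction of about 5 N holds it where it is left
- pad_mount (a point): centre of the slide's +y face, 38 mm above the table, fixed to the slide. Here a brass screw carries an orange pad (26 mm wide, 20 high), its face 6 to 26 mm in front of this point: the screw differs each time and is not reported. The pad is sprung along y: 1.5 N/mm over 4 mm, then solid. Pushing the slide takes 5 N until the pad has the blade against the cheek, then 1.5 N more per mm
- push_plate (a point): middle of the top edge of the back (-y) face of the black upright plate on the slide, 18 mm behind (-y of) the slide's origin: plate 40 mm wide (x), 12 mm thick (y), from the block's top to 96 mm above the table. Push its back towards the stand's +y, or pinch it across its thickness
- oil_bottle: full green glass bottle, 64 mm across, 260 mm tall, standing on the table; origin at the centre of its base; leave alone
- bowl: amber glass bowl, 100 mm across, 40 mm high; origin at the centre of its base; leave alone
- funnel: metal funnel upside down, 110 mm across, 110 mm high; origin at the centre of its base; leave alone

How it is judged:
On the way:
1. the blue gauge's blade is home in the groove (foot at least 12.5 mm below the groove's mouth) while still held by the fingers, before the slide or pad touches it (z of gauge_blue in the frame of groove below -0.0125 m and x of gauge_blue in the frame of groove between -0.006 and 0.006 m and y of gauge_blue in the frame of groove between -0.007 and 0.007 m and contact force between gauge_blue and the fingers above 0.5 N and contact force between gauge_blue and slide below 0.3 N), for 0.1 s.
At the end, for the whole second after the job is handed in: the blue gauge stands in the groove, foot at least 12.5 mm below its mouth and within 6 mm along and 7 mm across of its centre, upright within 0.06 rad, pressed by the slide's pad with 1 to 10 N, gauge and slide at rest (z of gauge_blue in the frame of groove below -0.0125 m and x of gauge_blue in the frame of groove between -0.006 and 0.006 m and y of gauge_blue in the frame of groove between -0.007 and 0.007 m and angle between gauge_blue's own z axis and vertical below 0.06 rad and contact force between gauge_blue and slide between 1 and 10 N and linear speed of gauge_blue below 0.01 m/s and linear speed of slide below 0.005 m/s); the robot touches nothing.
It fails at once if the slide or its pad presses the blue gauge with more than 15 N (contact force between gauge_blue and slide above 15 N).
It fails at once if the fingers squeeze the blue gauge too hard (over 30 N on a pad) (contact force between gauge_blue and the fingers above 60 N).
It fails at once if the blue gauge is forced into the stand (contact force between gauge_blue and stand above 40 N).
It fails at once if the yellow gauge is moved by more than 20 mm (distance of gauge_yellow from where it was at the start of the episode above 0.02 m).
It fails at once if the bottle, bowl or funnel is moved by more than 20 mm (distance of any of oil_bottle, bowl, funnel from where it was at the start of the episode above 0.02 m).
It also fails if it takes over 69 s, if anything falls off the work surface, if the arm or the gripper's body presses on something with over 40 N, if the wrist force passes 120 N, or if a joint passes its speed limit or range.

## Robot

A 7-joint arm with a two-finger parallel gripper is mounted at the origin on the work surface. World frame = base frame: x ahead of the robot, y to its left, z up, the work surface at z = 0. Lengths are in m, angles in rad, forces in N, time in s.
With the tool pointing down it reaches from about 0.4 to 0.85 m from the base axis. Payload 4.5 kg.
Tool frame: the origin (TCP) lies midway between the tips of the shut fingers; the grasp point (between the pads) lies 19 mm behind it; z points along the fingers, y is the line along which they close (so a half turn about z gives the same grasp; the last joint's range is limited). The gripper opens to 88 mm and grips with 3 to 60 N. Pads are 18 mm wide; open, the fingers measure 123 mm over their backs; the gripper's body (75 mm by 187 mm) begins 45 mm behind the grasp point.
Start: joints at [-1.085, 0.689, -0.195, 1.565, 0.157, 0.902, -0.215], TCP at [0.273, 0.562, 0.239] pointing down, gripper open.
Joint ranges: [-3.01, 3.01], [-0.46, 2.08], [-1.47, 1.51], [0.13, 2.56], [-1, 4.14], [0.04, 2.09], [-2.66, 2.66]. Speed limits (rad/s): [2.57, 2.57, 3.14, 3.14, 3.14, 3.14, 3.14].

## Interface

Orientations are given as a unit quaternion [x, y, z, w].
In Python, from plant import sensors, eyes, finish_job gives the robot as it stands.
- The arm moves only by the tool send_rows, never from a script. Its argument "rows" is text: rows parted by semicolons, each of 4 numbers parted by spaces: the shift along the tool's x, y, z normalised to -1 to 1, where 1 is 30 cm, then the turn about the tool's z normalised to -1 to 1, where 1 is 2 pi rad. A call has 1 to 10 rows; each row is the pose to reach, as a shift and turn from the pose commanded when the call began, along the tool's axes at that moment, turning the shorter way round; what a row does not reach only later rows make up. A row lasts 1/12 s, in which the tool goes at most 41.7 mm and 7.16 degrees, less where a joint would pass 70% of its speed; a pose out of reach is approached as far as the arm can. A call with a number of a shift or a turn outside -1 to 1 is refused whole. A call with a gripper value outside its range is refused whole. "jaw" is the closure, from -1 (fully open) to 1 (shut), set as the call begins (left out, the last holds). The fingers move at their own pace and stop on an object; "force" is the grip in N (left out, the last holds). Time passes only in rows, so rows that repeat a pose let the fingers close. It gives the time, the measured TCP pose, the force, the opening and the grip force at its end, in the units of the state.
- sensors.get_state(): the state, without advancing time (a new reading comes with each control period).
- eyes.snapshot(name): name is "side" or "top"; returns (picture, depth): 384x512x3 uint8, red, green, blue; 384x512 float32, m along the optical axis (not along the pixel's ray), 0 where there is no reading.
- eyes.calibration(name): a dict with "fov_y" (degrees; the focal length in pixels is half the picture's height over the tangent of half this angle, whatever the lens; pixels are square), "cx", "cy" (the principal point, pixels), "world_from_camera" (4x4, takes a point from camera to world coordinates). Camera axes: x right, y down, z forward; pixel columns grow to the right and rows downward; lengths in m; the calibration is good to about 2 mm. A picture is of the moment at which its call begins. calibration takes no time and is no camera call.
- finish_job(): hands the job in; it is judged then, once.
The state is a dict: "clock": time; "q": joint angles; "qd": joint speeds; "joint_torque": joint torques, N m; "tool_pos": TCP position; "eef_rot": TCP orientation; "contact_force": force on the tool from outside, world axes, zero at the start; "moment": the same for the moment, N m; "opening": opening from 0.0 (shut) to 1.0 (fully open); "finger_force": force on a finger pad.
Only numpy, scipy, OpenCV 4.12 (cv2) and the standard library are available. Lean on these libraries where they do the work, as an engineer would, in place of code of your own. Each camera call takes 0.05 s, during which the arm holds its last target. There are 200 camera calls.

## Working session

There is one attempt and no reset: what is moved stays moved. The work goes in short steps, Python scripts to look and compute and a tool call to move; the robot and the scene stay as the last step left them, time stands still between calls to the robot, and variables do not carry over. Pictures are saved under pics/ and viewed, at most 10 in all, crops included, and the job is handed in when it is done.

Besides the shell and the picture viewer there is one more tool, called after "Call:" as name(argument=value, ...) on one line, values as JSON. send_rows: Moves the arm, as the interface text tells. Scaled input: -1 to 1 covers 30 cm each way for a shift and 2 pi rad each way for a turn. Its arguments: {"type":"object","properties":{"rows":{"type":"string"},"jaw":{"type":"number"},"force":{"type":"number"}},"required":["rows"]}

```bash
mkdir -p pics; ls; cat > h.py <<'E'
import numpy as np,cv2
from plant import sensors,eyes,finish_job
def snap(n,f=None):
    p,d=eyes.snapshot(n)
    np.savez(f'{n}.npz',p=p,d=d)
    if f: cv2.imwrite(f'pics/{f}.png',p[:,:,::-1])
    return p,d
def cloud(n,d):
    c=eyes.calibration(n);f=d.shape[0]/2/np.tan(np.radians(c['fov_y'])/2)
    v,u=np.mgrid[:d.shape[0],:d.shape[1]]
    P=np.stack([(u-c['cx'])/f*d,(v-c['cy'])/f*d,d],-1)
    T=np.array(c['world_from_camera']);return P@T[:3,:3].T+T[:3,3]
E
python3 - <<'E'
from h import *
for n in('side','top'):
    snap(n,n+'0');print(eyes.calibration(n))
s=sensors.get_state();print(s)
E
```

```text
pics
{'fov_y': 42.332268762119696, 'cx': 252.79728742678645, 'cy': 193.73216591424296, 'world_from_camera': array([[ 0.97977362, -0.13697084,  0.1458857 ,  0.4651777 ],
       [-0.19917796, -0.59726869,  0.77691586, -0.79069916],
       [-0.01928185, -0.79025888, -0.61246968,  0.70429708],
       [ 0.        ,  0.        ,  0.        ,  1.        ]])}
{'fov_y': 54.0857490990066, 'cx': 256.15854954935503, 'cy': 189.1077220065639, 'world_from_camera': array([[ 0.02376341, -0.99661242,  0.07873361,  0.55529513],
       [-0.99939767, -0.02567434, -0.02334802, -0.00819612],
       [ 0.02529036, -0.07813136, -0.99662224,  1.03239358],
       [ 0.        ,  0.        ,  0.        ,  1.        ]])}
{'clock': 0.1, 'q': array([-1.08520662,  0.68985521, -0.19451027,  1.56622207,  0.15728051,
        0.90252062, -0.21510195]), 'qd': array([ 0.00054051,  0.00112593,  0.00091751, -0.00359339,  0.00098401,
        0.00082461,  0.00020126]), 'joint_torque': array([-3.55534183e-03, -5.28500783e+01, -1.27164647e+00, -1.53835881e+01,
       -5.25330368e-02,  2.01716786e-03,  4.94592041e-05]), 'tool_pos': array([0.27265545, 0.56176575, 0.2380228 ]), 'eef_rot': array([ 2.23952916e-01,  9.74599629e-01, -7.99166355e-04, -1.24010085e-04]), 'contact_force': array([ 0.15824478, -0.01283345, -0.05144993]), 'moment': array([-0.02390695, -0.08078248,  0.01393939]), 'finger_force': 0.0, 'opening': 0.9982305347701649}
```

```bash
cd pics; python3 -c "
import cv2
a=cv2.imread('top0.png');b=cv2.imread('side0.png');print(a.shape)
cv2.imwrite('t.png',cv2.resize(a,(800,600)))
cv2.imwrite('s.png',cv2.resize(b,(800,600)))"
```

```text
(384, 512, 3)
```

View pics/t.png

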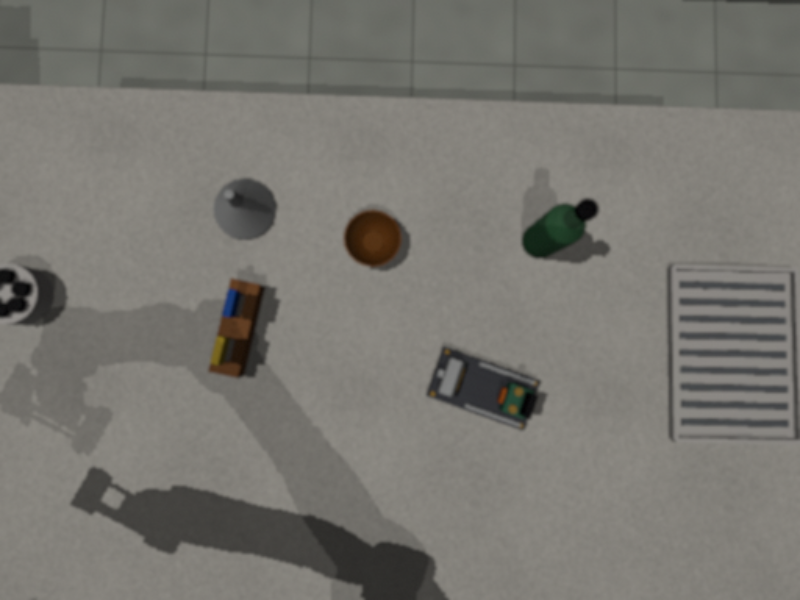

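View pics/s.png

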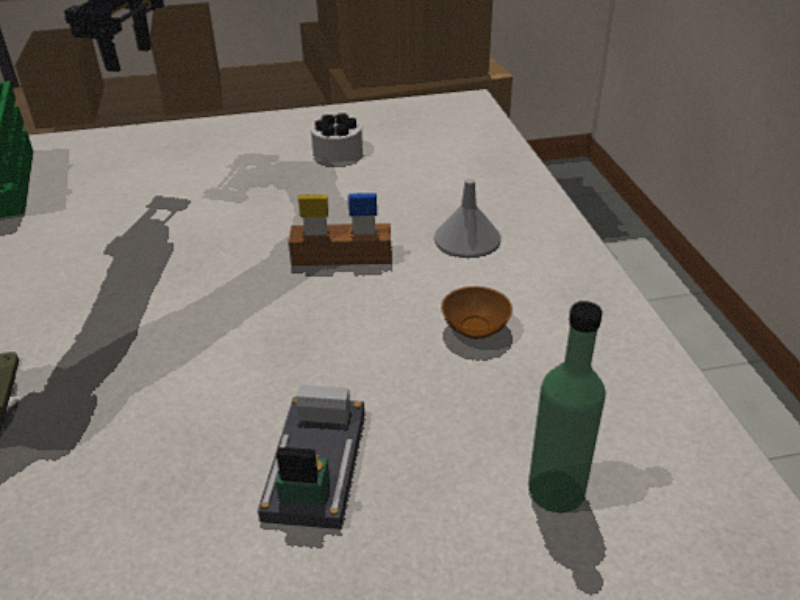

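The top view shows the rack at about (235,328) with the blue gauge at its far (+x) end. The stand is at (485,387), with the cheek at (450,377) and the green slide at (517,400). The side view agrees. Next I'll fit poses from the depth.

```bash
cat > m.py <<'E'
from h import *
def rect(Q):
    (c,s,a)=cv2.minAreaRect((Q[:,:2]*1000).astype(np.float32));return np.round(c,1),np.round(s,1),round(a,1)
D={}
for n in('top','side'):
    z=np.load(n+'.npz');D[n]=(z['p'],cloud(n,z['d']))
def sel(n,box,zr,f=None):
    p,P=D[n];k=512/800;b=[int(x*k) for x in box]
    p=p[b[1]:b[3],b[0]:b[2]].reshape(-1,3).astype(int);P=P[b[1]:b[3],b[0]:b[2]].reshape(-1,3)
    m=(P[:,2]>zr[0])&(P[:,2]<zr[1])
    if f is not None:m&=f(p[:,0],p[:,1],p[:,2])
    return P[m]
def show(t,Q):
    print(t,len(Q),'med',np.round(np.median(Q,0)*1000,1),'min',np.round(Q.min(0)*1000),'max',np.round(Q.max(0)*1000),rect(Q) if len(Q)>3 else '')
R=(190,260,290,395);S=(410,330,560,440)
RS=(270,180,410,280);SS=(240,370,390,540)
blue=lambda r,g,b:(b>r+40)&(b>g+30)
yel=lambda r,g,b:(r>b+60)&(g>b+50)
green=lambda r,g,b:(g>r+25)&(g>b+10)
orange=lambda r,g,b:(r>g+60)&(r>b+80)
if __name__=='__main__':
    print('table',np.round(1000*np.median(sel('top',(580,450,640,560),(-.05,.05)),0),1),np.round(1000*np.median(sel('side',(100,400,200,500),(-.05,.05)),0),1))
    show('rack top',sel('top',R,(.035,.055)))
    show('rack side',sel('side',RS,(.038,.055)))
    for n,bx in(('top',R),('side',RS)):
        show('blue '+n,sel(n,bx,(.05,.15),blue));show('bluetop '+n,sel(n,bx,(.095,.12),blue));show('yel '+n,sel(n,bx,(.095,.12),yel))
    for n,bx in(('top',S),('side',SS)):
        show('plate '+n,sel(n,bx,(.013,.027)));show('all>13 '+n,sel(n,bx,(.013,.12)))
        show('tops55 '+n,sel(n,bx,(.045,.062)));show('green '+n,sel(n,bx,(.045,.062),green))
        show('pp '+n,sel(n,bx,(.07,.12)));show('pptop '+n,sel(n,bx,(.09,.103)));show('orange '+n,sel(n,bx,(.02,.06),orange))
        k=512/800
    for f,b,o in(('top',S,'ct'),('side',SS,'cs')):
        p=D[f][0];c=p[int(b[1]*k):int(b[3]*k),int(b[0]*k):int(b[2]*k)]
        s=min(780/c.shape[1],580/c.shape[0]);print(f,[int(x*k) for x in b],s)
        cv2.imwrite('pics/%s.png'%o,cv2.resize(c,None,fx=s,fy=s,interpolation=2)[:,:,::-1])
E
python3 m.py
```

```text
table [ 284.4 -401.5    0.6] [ 287.2 -112.2   -0.8]
rack top 871 med [571.6 236.3  45.4] min [491. 206.  35.] max [655. 282.  54.] (array([572.5, 244.3]), array([ 51.2, 160.1]), 79.2)
rack side 772 med [573.  236.7  44.1] min [490. 202.  38.] max [655. 285.  55.] (array([572.1, 244.5]), array([ 56.8, 159. ]), 78.6)
blue top 92 med [610.4 236.5 112.4] min [592. 227. 108.] max [631. 246. 118.] (array([610.9, 237.3]), array([14.6, 40. ]), 80.1)
bluetop top 92 med [610.4 236.5 112.4] min [592. 227. 108.] max [631. 246. 118.] (array([610.9, 237.3]), array([14.6, 40. ]), 80.1)
yel top 82 med [536.2 251.4 112.6] min [514. 242. 106.] max [558. 258. 117.] (array([535.9, 251.3]), array([11.8, 43.1]), 80.1)
blue side 92 med [609.9 233.9 109.4] min [590. 225.  78.] max [631. 245. 113.] (array([610.3, 236. ]), array([16.9, 40.7]), 79.9)
bluetop side 64 med [610.2 235.  110.7] min [590. 226.  95.] max [631. 245. 113.] (array([610.5, 236.8]), array([14.9, 40.7]), 80.7)
yel side 54 med [536.1 250.7 110.6] min [515. 242.  95.] max [557. 258. 113.] (array([535.7, 250.1]), array([15.7, 40.9]), 86.8)
pl
[... 732 characters left out ...]
axis=axis, dtype=dtype,
  ret = um.true_divide(
Traceback (most recent call last):
  File "m.py", line 30, in <module>
    show('pp '+n,sel(n,bx,(.07,.12)));show('pptop '+n,sel(n,bx,(.09,.103)));show('orange '+n,sel(n,bx,(.02,.06),orange))
                                                                            ~~~~^^^^^^^^^^^^^^^^^^^^^^^^^^^^^^^^^^^^^^^^
  File "m.py", line 14, in show
    print(t,len(Q),'med',np.round(np.median(Q,0)*1000,1),'min',np.round(Q.min(0)*1000),'max',np.round(Q.max(0)*1000),rect(Q) if len(Q)>3 else '')
                                                                        ~~~~~^^^
ValueError: zero-size array to reduction operation minimum which has no identity
```

```bash
sed -i "s/^def show(t,Q):/def show(t,Q):\n    if len(Q)==0: return print(t,0)/" m.py
sed -i 's/orange=.*/orange=lambda r,g,b:(r>1.5*g)\&(r>1.8*b)\&(r>60)/' m.py
cat >> m.py <<'E'
    y=np.array([np.cos(np.radians(71.7)),np.sin(np.radians(71.7))]);x=np.array([y[1],-y[0]]);G=np.array([.4794,-.178])+.0425*y
    print('G',G)
    for n,bx in(('top',S),('side',SS)):
        for nm,zr,f in(('orange',(.022,.06),orange),('green',(.05,.06),green),('pp',(.085,.103),None),('tops',(.05,.06),None),('low',(.013,.023),None)):
            Q=sel(n,bx,zr,f)
            if len(Q):
                s=np.c_[(Q[:,:2]-G)@x,(Q[:,:2]-G)@y,Q[:,2]]*1000
                print(n,nm,len(Q),np.round(np.percentile(s,[1,50,99],0),1).tolist())
    # groove profile: heights along stand y, x within 15mm
    Q=sel('top',S,(-.01,.12));s=np.c_[(Q[:,:2]-G)@x,(Q[:,:2]-G)@y,Q[:,2]]*1000;s=s[abs(s[:,0])<12]
    print([(a,int(np.median(s[(s[:,1]>=a)&(s[:,1]<a+3),2]))) for a in range(-110,36,3) if ((s[:,1]>=a)&(s[:,1]<a+3)).any()])
E
python3 m.py | grep -v '^\(rack\|blue\|yel\|table\)'
```

```text
plate top 1501 med [ 483.1 -174.    20.8] min [ 411. -275.   13.] max [549. -81.  27.] (array([ 479.4, -178. ]), array([175.6,  90.1]), 71.7)
all>13 top 2214 med [ 479.5 -179.9   22.2] min [ 411. -275.   13.] max [549. -81. 100.] (array([ 479.4, -178. ]), array([175.6,  90.1]), 71.7)
tops55 top 501 med [ 479.4 -206.2   55. ] min [ 433. -255.   45.] max [529. -99.  62.] (array([ 479.6, -177.6]), array([147.3,  59.5]), 71.7)
green top 75 med [ 466.2 -217.9   54.9] min [ 441. -234.   46.] max [ 490. -205.   59.] (array([ 466.3, -221.8]), array([25.4, 46. ]), 76.9)
pp top 117 med [ 459.  -239.2   95.8] min [ 439. -252.   71.] max [ 479. -230.  100.] (array([ 458.6, -240.6]), array([12.1, 39.7]), 71.6)
pptop top 82 med [ 458.6 -240.7   96.7] min [ 439. -252.   91.] max [ 478. -231.  100.] (array([ 458.5, -241. ]), array([11.3, 39.7]), 72.2)
orange top 39 med [ 470.5 -205.6   47.5] min [ 455. -212.   22.] max [ 483. -200.   51.] (array([ 469.4, -205.8]), array([ 7.8, 27.6]), 77.5)
plate side 2376 med [ 486.1 -187.1   19.6] min [ 411. -274.   13.] max [549. -80.  27.] (array([ 479.7, -177.7
[... 1534 characters left out ...]
 94.8], [20.1, -102.7, 97.9]]
side tops 557 [[-29.3, -116.9, 50.1], [5.2, 12.0, 53.9], [29.7, 32.9, 59.8]]
side low 2092 [[-44.5, -129.5, 13.6], [12.4, -39.0, 19.4], [45.1, 40.1, 22.9]]
[(-110, 96), (-107, 95), (-104, 74), (-101, 55), (-98, 56), (-95, 54), (-92, 54), (-89, 54), (-86, 55), (-83, 55), (-80, 52), (-77, 47), (-74, 48), (-71, 38), (-68, 21), (-65, 19), (-62, 19), (-59, 19), (-56, 20), (-53, 21), (-50, 21), (-47, 20), (-44, 20), (-41, 21), (-38, 20), (-35, 21), (-32, 19), (-29, 22), (-26, 19), (-23, 20), (-20, 20), (-17, 20), (-14, 19), (-11, 20), (-8, 17), (-5, 5), (-2, 4), (4, 46), (7, 53), (10, 54), (13, 55), (16, 54), (19, 55), (22, 55), (25, 54), (28, 55), (31, 43), (34, 40)]
```

View pics/ct.png

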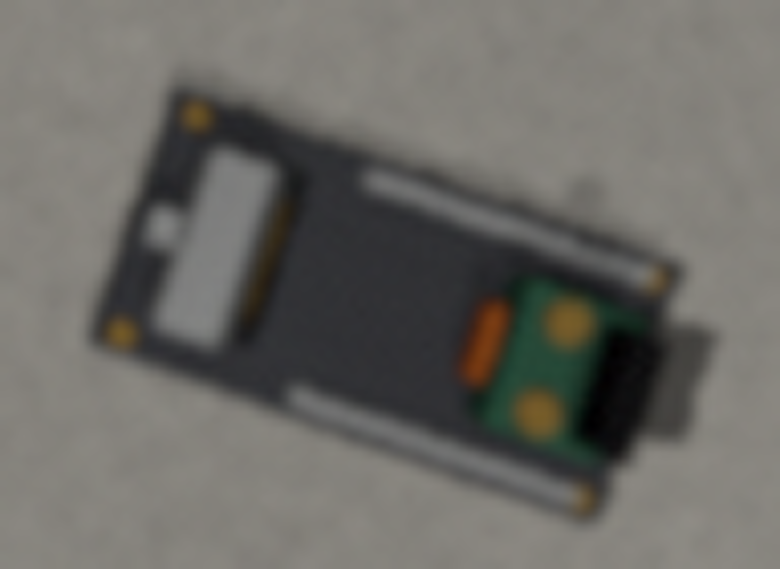

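```bash
cat > go.py <<'E'
import sys,numpy as np
from scipy.spatial.transform import Rotation as R
from plant import sensors
s=sensors.get_state();M=R.from_quat(s['eef_rot']).as_matrix()
t=np.array([float(a) for a in sys.argv[1:4]]);d=M.T@(t-s['tool_pos'])
a=np.degrees(np.arctan2(M[1,1],M[0,1]));w=(float(sys.argv[4])-a+90)%180-90
print('pos',s['tool_pos'].round(4),'ya',a.round(2),'tilt',M[2,2].round(5),'F',s['contact_force'].round(2),'t',s['clock'])
print('row',np.r_[d/.3,-w/360].round(4))
E
python3 go.py .6103 .237 .20 79.3; python3 go.py .442 .4 .22 79.3
```

```text
pos [0.2727 0.5618 0.238 ] ya 64.12 tilt -1.0 F [ 0.16 -0.01 -0.05] t 0.1
row [-1.4851 -0.4825  0.1277 -0.0422]
pos [0.2727 0.5618 0.238 ] ya 64.12 tilt -1.0 F [ 0.16 -0.01 -0.05] t 0.1
row [-0.7432 -0.2386  0.0605 -0.0422]
```

Call:
send_rows(rows="-0.12 -0.04 0.01 -0.007;-0.25 -0.08 0.02 -0.014;-0.37 -0.12 0.03 -0.021;-0.5 -0.16 0.04 -0.028;-0.62 -0.2 0.05 -0.035;-0.74 -0.24 0.06 -0.042;-0.86 -0.28 0.07 -0.042;-0.98 -0.32 0.09 -0.042;-0.98 -0.32 0.09 -0.042", jaw=-1, force=10)

```text
clock: 0.85
tool_pos: [0.5025, 0.3375, 0.2099]
eef_rot: [0.101, 0.995, -0.004, 0.002]
contact_force: [1.1, -0.7, -0.1]
opening: 1.002
finger_force: 0.0
```

```bash
python3 go.py .6103 .237 .18 79.3
```

```text
pos [0.5025 0.3375 0.2099] ya 78.46 tilt -0.99996 F [ 1.08 -0.67 -0.11] t 0.85
row [-0.4186 -0.2556  0.1034 -0.0023]
```

Call:
send_rows(rows="-0.12 -0.07 0.03 0;-0.24 -0.14 0.06 0;-0.36 -0.21 0.08 0;-0.41 -0.25 0.1 0;-0.41 -0.25 0.1 0;-0.41 -0.25 0.1 0;-0.41 -0.25 0.1 0;-0.41 -0.25 0.1 0")

```text
clock: 1.52
tool_pos: [0.6008, 0.2533, 0.182]
eef_rot: [0.092, 0.996, 0.001, -0.0]
contact_force: [0.0, -0.4, 0.9]
opening: 0.996
finger_force: 0.0
```

```bash
python3 go.py .6103 .237 .076 79.3
```

```text
pos [0.6008 0.2533 0.182 ] ya 79.42 tilt -1.0 F [ 0.05 -0.43  0.9 ] t 1.5167
row [-4.150e-02 -4.820e-02  3.532e-01  3.000e-04]
```

Call:
send_rows(rows="-0.041 -0.048 0 0;-0.041 -0.048 0 0;-0.041 -0.048 0.05 0;-0.041 -0.048 0.11 0;-0.041 -0.048 0.18 0;-0.041 -0.048 0.24 0;-0.041 -0.048 0.3 0;-0.041 -0.048 0.34 0;-0.041 -0.048 0.35 0;-0.041 -0.048 0.35 0")

```text
clock: 2.35
tool_pos: [0.6108, 0.2352, 0.0762]
eef_rot: [0.093, 0.996, -0.0, -0.001]
contact_force: [-0.2, 0.4, -0.2]
opening: 1.0
finger_force: 0.0
```

```bash
python3 go.py .6103 .237 .076 79.3
```

```text
pos [0.6108 0.2352 0.0762] ya 79.29 tilt -1.0 F [-0.23  0.44 -0.18] t 2.35
row [ 0.0029  0.0057  0.0006 -0.    ]
```

Call:
send_rows(rows="0.003 0.005 0 0;0.003 0.005 0 0;0.003 0.005 0 0;0.003 0.005 0 0;0.003 0.005 0 0;0.003 0.005 0 0;0.003 0.005 0 0;0.003 0.005 0 0;0.003 0.005 0 0;0.003 0.005 0 0", jaw=1, force=10)

```text
clock: 3.18
tool_pos: [0.6111, 0.2361, 0.0767]
eef_rot: [0.094, 0.996, 0.0, -0.0]
contact_force: [1.1, -0.8, 0.5]
opening: 0.268
finger_force: 0.0
```

Call:
send_rows(rows="0 0 0 0;0 0 0 0;0 0 0 0;0 0 0 0;0 0 0 0")

```text
clock: 3.6
tool_pos: [0.611, 0.2363, 0.0767]
eef_rot: [0.094, 0.996, 0.0, -0.0]
contact_force: [1.3, 0.3, -0.6]
opening: 0.158
finger_force: 9.8
```

Call:
send_rows(rows="0 0 -0.03 0;0 0 -0.08 0;0 0 -0.14 0;0 0 -0.2 0;0 0 -0.26 0;0 0 -0.32 0;0 0 -0.36 0;0 0 -0.38 0;0 0 -0.38 0")

```text
clock: 4.35
tool_pos: [0.6117, 0.2364, 0.1923]
eef_rot: [0.094, 0.996, 0.001, 0.001]
contact_force: [-0.3, 0.3, -1.2]
opening: 0.157
finger_force: 9.9
```

```bash
python3 go.py .4929 -.1375 .17 71.7;  python3 go.py .552 .05 .18 75.5
```

```text
pos [0.6117 0.2364 0.1923] ya 79.22 tilt -1.0 F [-0.28  0.35 -1.2 ] t 4.35
row [ 0.1562 -1.2984  0.0721  0.0209]
pos [0.6117 0.2364 0.1923] ya 79.22 tilt -1.0 F [-0.28  0.35 -1.2 ] t 4.35
row [ 0.0795 -0.6476  0.0398  0.0103]
```

Call:
send_rows(rows="0.01 -0.06 0 0.001;0.02 -0.14 0 0.003;0.03 -0.24 0 0.005;0.04 -0.34 0 0.007;0.055 -0.44 0 0.009;0.065 -0.54 0 0.011;0.08 -0.64 0 0.013;0.09 -0.74 0 0.015;0.1 -0.84 0 0.017;0.115 -0.94 0 0.019")

```text
clock: 5.18
tool_pos: [0.5234, -0.0359, 0.1898]
eef_rot: [0.153, 0.988, -0.0, -0.001]
contact_force: [0.4, 0.1, -1.6]
opening: 0.159
finger_force: 9.9
```

Call:
send_rows(rows="0.01 -0.09 0 0.001;0.02 -0.17 0 0.002;0.03 -0.22 0 0.002;0.03 -0.26 0 0.002;0.03 -0.28 0 0.002;0.03 -0.28 0 0.002;0.03 -0.28 0 0.002")

```text
clock: 5.77
tool_pos: [0.4906, -0.1113, 0.1903]
eef_rot: [0.159, 0.987, 0.0, -0.0]
contact_force: [-0.1, -0.1, -0.5]
opening: 0.159
finger_force: 10.0
```

```bash
python3 go.py .4929 -.1375 .13 71.7
```

```text
pos [ 0.4906 -0.1113  0.1903] ya 71.68 tilt -1.0 F [-0.06 -0.1  -0.49] t 5.7667
row [-3.49e-02 -8.07e-02  2.01e-01 -1.00e-04]
```

Call:
send_rows(rows="-0.015 -0.03 0.02 0;-0.035 -0.06 0.06 0;-0.036 -0.08 0.1 0;-0.036 -0.08 0.14 0;-0.036 -0.08 0.16 0;-0.036 -0.08 0.16 0;-0.036 -0.08 0.16 0;-0.036 -0.08 0.16 0")

```text
clock: 6.43
tool_pos: [0.4937, -0.1378, 0.1429]
eef_rot: [0.159, 0.987, 0.0, 0.0]
contact_force: [-0.9, 0.0, -1.9]
opening: 0.16
finger_force: 10.0
```

```bash
python3 go.py .4935 -.1376 .13 71.7; python3 - <<'E'
from h import *
p,d=snap('side')
c=p[170:350,130:290];cv2.imwrite('pics/s1.png',cv2.resize(c,None,fx=3.3,fy=3.3,interpolation=2)[:,:,::-1])
P=cloud('side',d);th=np.radians(71.7);y=np.array([np.cos(th),np.sin(th)]);x=np.array([y[1],-y[0]]);G=np.array([.4929,-.1375])
Q=P.reshape(-1,3);C=p.reshape(-1,3).astype(int);s=np.c_[(Q[:,:2]-G)@x,(Q[:,:2]-G)@y,Q[:,2]]*1000
for lo,hi in((77,85),(85,95),(95,105),(105,125)):
    m=(abs(s[:,0])<30)&(abs(s[:,1])<20)&(s[:,2]>lo)&(s[:,2]<hi)
    print(lo,m.sum(),np.round(np.percentile(s[m],[2,10,50,90,98],0),1).tolist())
E
```

```text
pos [ 0.4937 -0.1378  0.1429] ya 71.71 tilt -1.0 F [-0.89  0.01 -1.92] t 6.4333
row [0.0008 0.0003 0.0428 0.    ]
77 60 [[-16.7, -5.2, 77.8], [-14.2, -4.7, 78.5], [0.2, -3.4, 81.8], [15.1, -1.5, 84.4], [17.5, 0.9, 84.9]]
85 78 [[-17.3, -5.6, 85.2], [-15.1, -4.7, 85.8], [0.4, -3.8, 89.5], [15.9, -1.7, 93.7], [17.6, 3.0, 94.7]]
95 88 [[-18.3, -6.0, 95.1], [-14.7, -5.2, 95.7], [-0.1, -3.7, 99.5], [14.9, -1.6, 104.1], [17.6, -0.5, 104.6]]
105 177 [[-17.5, -6.3, 105.8], [-14.4, -5.4, 107.5], [2.0, -3.9, 115.2], [15.6, -1.9, 123.3], [17.8, 0.5, 124.6]]
```

View pics/s1.png

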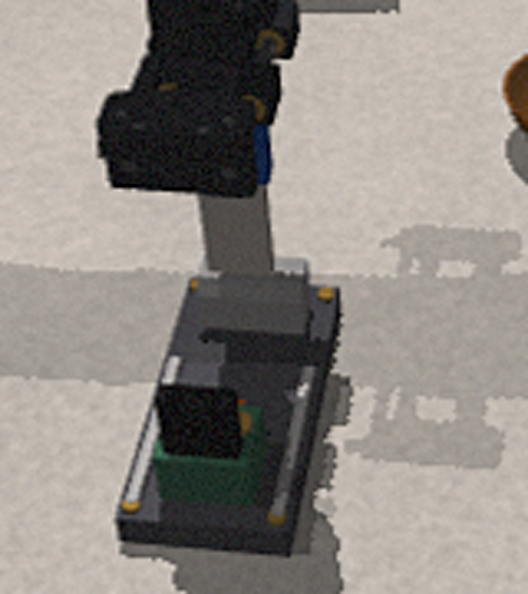

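The blade hangs centred over the groove, with its front face about 3.6 mm on the -y side where 4 mm is expected. I'll lower it.

Call:
send_rows(rows="0.001 0 0.03 0;0.001 0 0.06 0;0.001 0 0.09 0;0.001 0 0.12 0;0.001 0 0.14 0;0.001 0 0.155 0;0.001 0 0.16 0;0.001 0 0.16 0")

```text
clock: 7.15
tool_pos: [0.4928, -0.1378, 0.0942]
eef_rot: [0.159, 0.987, 0.0, -0.0]
contact_force: [-0.4, 0.8, -0.6]
opening: 0.16
finger_force: 10.0
```

```bash
python3 go.py .4935 -.1376 .0727 71.7
```

```text
pos [ 0.4928 -0.1378  0.0942] ya 71.69 tilt -1.0 F [-0.38  0.79 -0.63] t 7.15
row [-0.0022  0.0013  0.0717 -0.    ]
```

Call:
send_rows(rows="-0.001 0 0.007 0;-0.001 0 0.012 0;-0.001 0 0.016 0;-0.001 0 0.02 0;-0.001 0 0.023 0;-0.001 0 0.026 0;-0.001 0 0.029 0;-0.001 0 0.03 0;-0.001 0 0.03 0")

```text
clock: 7.9
tool_pos: [0.4932, -0.138, 0.0856]
eef_rot: [0.159, 0.987, 0.0, -0.0]
contact_force: [0.6, -0.5, -1.0]
opening: 0.159
finger_force: 10.0
```

```bash
python3 go.py .4935 -.1376 .0727 71.7
```

```text
pos [ 0.4932 -0.138   0.0856] ya 71.67 tilt -1.0 F [ 0.59 -0.51 -1.02] t 7.9
row [-0.0006  0.0015  0.0431 -0.0001]
```

Call:
send_rows(rows="0 0.001 0.003 0;0 0.001 0.006 0;0 0.001 0.009 0;0 0.001 0.012 0;0 0.001 0.015 0;0 0.001 0.018 0;0 0.001 0.02 0;0 0.001 0.02 0")

```text
clock: 8.57
tool_pos: [0.4932, -0.1377, 0.0796]
eef_rot: [0.159, 0.987, 0.0, -0.0]
contact_force: [0.7, 0.9, -1.5]
opening: 0.162
finger_force: 10.0
```

Call:
send_rows(rows="0 0 0.003 0;0 0 0.006 0;0 0 0.009 0;0 0 0.012 0;0 0 0.015 0;0 0 0.017 0;0 0 0.017 0")

```text
clock: 9.15
tool_pos: [0.4933, -0.1376, 0.0745]
eef_rot: [0.159, 0.987, 0.0, -0.0]
contact_force: [0.1, -0.2, -1.2]
opening: 0.154
finger_force: 10.0
```

```bash
python3 go.py .4935 -.1376 .0727 71.7
```

```text
pos [ 0.4933 -0.1376  0.0745] ya 71.68 tilt -1.0 F [ 0.11 -0.16 -1.23] t 9.15
row [-0.0007  0.0004  0.0059 -0.0001]
```

Call:
send_rows(rows="0 0 0.002 0;0 0 0.004 0;0 0 0.006 0;0 0 0.006 0;0 0 0.006 0")

```text
clock: 9.57
tool_pos: [0.4933, -0.1377, 0.0728]
eef_rot: [0.159, 0.987, 0.0, -0.0]
contact_force: [-0.6, -0.6, -1.5]
opening: 0.161
finger_force: 10.0
```

Call:
send_rows(rows="0 0 0.001 0;0 0 0.002 0;0 0 0.002 0;0 0 0.002 0")

```text
clock: 9.9
tool_pos: [0.4935, -0.1376, 0.0727]
eef_rot: [0.159, 0.987, 0.0, 0.0]
contact_force: [-1.0, 1.6, 5.6]
opening: 0.16
finger_force: 10.0
```

The blade is home: the floor pushed back with about 6 N at the expected height. I'll hold briefly, let go and rise.

Call:
send_rows(rows="0 0 -0.002 0;0 0 -0.002 0;0 0 -0.002 0")

```text
clock: 10.15
tool_pos: [0.4933, -0.1377, 0.0727]
eef_rot: [0.159, 0.987, 0.0, 0.0]
contact_force: [-0.4, 0.7, -0.5]
opening: 0.158
finger_force: 10.0
```

Call:
send_rows(rows="0 0 0 0;0 0 0 0;0 0 0 0;0 0 0 0;0 0 0 0;0 0 0 0;0 0 0 0;0 0 0 0;0 0 0 0;0 0 0 0", jaw=-0.2)

```text
clock: 10.98
tool_pos: [0.4933, -0.1377, 0.0728]
eef_rot: [0.159, 0.987, 0.0, 0.0]
contact_force: [0.7, -0.0, -0.1]
opening: 0.598
finger_force: 0.0
```

Call:
send_rows(rows="0 0 -0.05 0;0 0 -0.12 0;0 0 -0.19 0;0 0 -0.26 0;0 0 -0.3 0;0 0 -0.3 0")

```text
clock: 11.48
tool_pos: [0.4948, -0.138, 0.1651]
eef_rot: [0.159, 0.987, -0.0, 0.002]
contact_force: [0.2, 0.2, -0.0]
opening: 0.601
finger_force: 0.0
```

```bash
python3 go.py .4505 -.2652 .16 71.7
```

```text
pos [ 0.4948 -0.138   0.1651] ya 71.66 tilt -0.99999 F [ 0.25  0.17 -0.05] t 11.4833
row [ 6.800e-03 -4.491e-01  1.660e-02 -1.000e-04]
```

Call:
send_rows(rows="0.007 -0.07 0 0;0.007 -0.17 0 0;0.007 -0.27 0 0;0.007 -0.37 0 0;0.007 -0.44 0 0;0.007 -0.475 0 0;0.007 -0.475 0 0;0.007 -0.475 0 0", jaw=1)

```text
clock: 12.15
tool_pos: [0.4467, -0.2714, 0.1623]
eef_rot: [0.159, 0.987, 0.001, -0.0]
contact_force: [0.2, 1.1, -0.9]
opening: 0.02
finger_force: 0.0
```

```bash
python3 go.py .4483 -.2723 .070 71.7; python3 - <<'E'
from h import *
p,d=snap('side')
c=p[200:350,130:290];cv2.imwrite('pics/s2.png',cv2.resize(c,None,fx=3.3,fy=3.3,interpolation=2)[:,:,::-1])
E
```

```text
pos [ 0.4467 -0.2714  0.1623] ya 71.67 tilt -1.0 F [ 0.25  1.14 -0.93] t 12.15
row [-6.300e-03 -1.600e-03  3.076e-01 -1.000e-04]
```

View pics/s2.png

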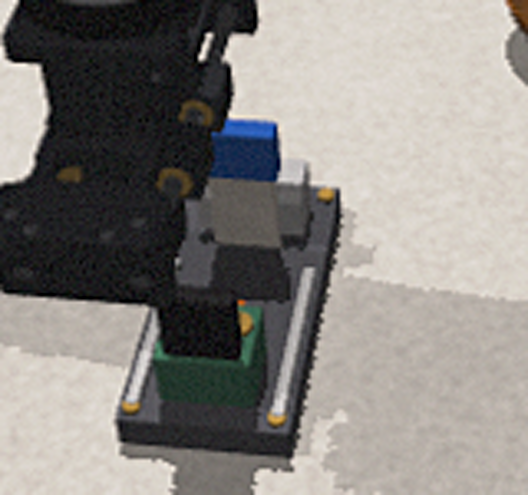

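The gauge stands upright in the groove against the cheek. The slide has not moved and the hand is behind the plate. I'll go down and push.

Call:
send_rows(rows="-0.006 -0.002 0.05 0;-0.006 -0.002 0.11 0;-0.006 -0.002 0.17 0;-0.006 -0.002 0.23 0;-0.006 -0.002 0.28 0;-0.006 -0.002 0.305 0;-0.006 -0.002 0.305 0;-0.006 -0.002 0.305 0")

```text
clock: 12.87
tool_pos: [0.4487, -0.2721, 0.0714]
eef_rot: [0.158, 0.987, 0.0, -0.0]
contact_force: [0.1, 0.1, -0.0]
opening: 0.006
finger_force: 0.0
```

```bash
cat > f.py <<'E'
import numpy as np
from plant import sensors
s=sensors.get_state();th=np.radians(71.7);y=np.array([np.cos(th),np.sin(th)])
print('sy %.2f mm  F_y %.2f'%(1000*(s['tool_pos'][:2]-[.4929,-.1375])@y,s['contact_force'][:2]@y),'z',s['tool_pos'][2].round(4),s['clock'])
E
python3 f.py; python3 go.py .4483 -.2723 .070 71.7
```

```text
sy -141.67 mm  F_y 0.16 z 0.0714 12.8667
pos [ 0.4487 -0.2721  0.0714] ya 71.79 tilt -1.0 F [ 0.11  0.13 -0.05] t 12.8667
row [ 0.0011 -0.001   0.0046  0.0003]
```

Call:
send_rows(rows="0 0.01 0 0;0 0.02 0 0;0 0.03 0 0;0 0.04 0 0;0 0.05 0 0;0 0.06 0 0;0 0.07 0 0;0 0.08 0 0;0 0.09 0 0;0 0.1 0 0")

```text
clock: 13.7
tool_pos: [0.4571, -0.2469, 0.0718]
eef_rot: [0.16, 0.987, -0.001, 0.0]
contact_force: [-0.7, -4.6, 3.5]
opening: 0.006
finger_force: 2.7
```

```bash
python3 f.py
```

```text
sy -115.09 mm  F_y -4.55 z 0.0718 13.7
```

Call:
send_rows(rows="0 0.01 0 0;0 0.02 0 0;0 0.03 0 0;0 0.04 0 0;0 0.05 0 0;0 0.06 0 0;0 0.07 0 0;0 0.075 0 0;0 0.08 0 0;0 0.08 0 0")

```text
clock: 14.53
tool_pos: [0.465, -0.2231, 0.0717]
eef_rot: [0.16, 0.987, -0.001, 0.0]
contact_force: [-1.3, -4.8, 4.2]
opening: 0.011
finger_force: 2.5
```

```bash
python3 f.py
```

```text
sy -90.02 mm  F_y -5.00 z 0.0717 14.5333
```

Call:
send_rows(rows="0 0.007 0 0;0 0.014 0 0;0 0.021 0 0;0 0.028 0 0;0 0.035 0 0;0 0.042 0 0;0 0.046 0 0;0 0.05 0 0;0 0.05 0 0;0 0.05 0 0")

```text
clock: 15.37
tool_pos: [0.4698, -0.2085, 0.0716]
eef_rot: [0.16, 0.987, -0.0, 0.0]
contact_force: [-0.4, -3.8, 5.0]
opening: 0.004
finger_force: 2.5
```

```bash
python3 f.py; python3 - <<'E'
from h import *
p,d=snap('side')
c=p[200:350,130:290];cv2.imwrite('pics/s3.png',cv2.resize(c,None,fx=3.7,fy=3.7,interpolation=2)[:,:,::-1])
P=cloud('side',d).reshape(-1,3);C=p.reshape(-1,3).astype(int)
y=np.array([np.cos(np.radians(71.7)),np.sin(np.radians(71.7))]);x=np.array([y[1],-y[0]])
s=np.c_[(P[:,:2]-[.4929,-.1375])@x,(P[:,:2]-[.4929,-.1375])@y,P[:,2]]*1000
g=(C[:,1]>C[:,0]+15)&(abs(s[:,0])<32)&(s[:,1]>-130)&(s[:,1]<40)&(s[:,2]>15)&(s[:,2]<60)
print(g.sum(),np.percentile(s[g],[1,50,99],0).round(1).tolist())
o=(C[:,0]>1.5*C[:,1])&(C[:,0]>60)&(abs(s[:,0])<32)&(s[:,1]>-100)&(s[:,1]<0)&(s[:,2]>22)&(s[:,2]<60)
print(o.sum(),s[o].round(1).tolist()[:12])
E
```

```text
sy -74.71 mm  F_y -3.67 z 0.0716 15.3667
145 [[7.4, -63.2, 21.3], [20.5, -60.4, 40.6], [25.4, -25.6, 55.0]]
1 [[12.5, -14.5, 47.1]]
```

View pics/s3.png

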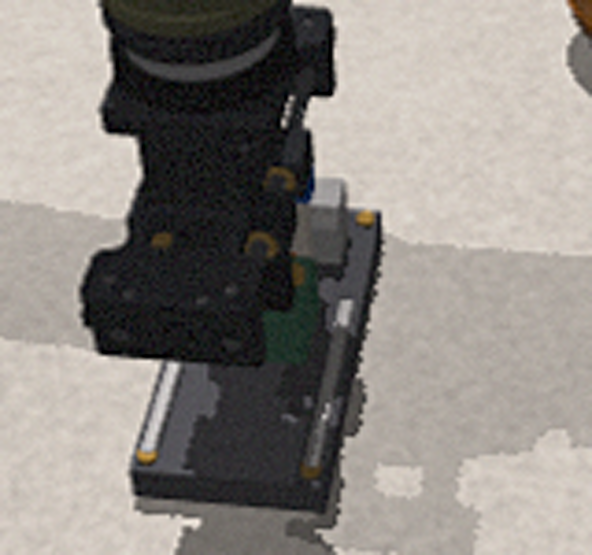

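Call:
send_rows(rows="0 0.004 0 0;0 0.008 0 0;0 0.012 0 0;0 0.016 0 0;0 0.018 0 0;0 0.02 0 0;0 0.02 0 0")

```text
clock: 16.0
tool_pos: [0.4717, -0.2026, 0.0715]
eef_rot: [0.159, 0.987, -0.0, 0.0]
contact_force: [-0.2, -4.1, 4.9]
opening: 0.004
finger_force: 2.5
```

```bash
python3 f.py
```

```text
sy -68.47 mm  F_y -3.94 z 0.0715 16.0
```

Call:
send_rows(rows="0 0.002 0 0;0 0.004 0 0;0 0.004 0 0")

```text
clock: 16.25
tool_pos: [0.4721, -0.2015, 0.0714]
eef_rot: [0.159, 0.987, -0.0, 0.0]
contact_force: [-1.2, -5.8, 4.8]
opening: 0.004
finger_force: 2.6
```

```bash
python3 f.py
```

```text
sy -67.30 mm  F_y -5.90 z 0.0714 16.25
```

Call:
send_rows(rows="0 0.002 0 0;0 0.004 0 0;0 0.004 0 0")

```text
clock: 16.5
tool_pos: [0.4725, -0.2003, 0.0714]
eef_rot: [0.159, 0.987, -0.0, 0.0]
contact_force: [-0.1, -4.7, 4.5]
opening: 0.002
finger_force: 2.6
```

```bash
python3 f.py
```

```text
sy -66.07 mm  F_y -4.54 z 0.0714 16.5
```

Call:
send_rows(rows="0 0.002 0 0;0 0.004 0 0;0 0.004 0 0;0 0.004 0 0")

```text
clock: 16.83
tool_pos: [0.4728, -0.1992, 0.0714]
eef_rot: [0.159, 0.987, -0.0, 0.0]
contact_force: [-0.7, -4.2, 4.4]
opening: 0.004
finger_force: 2.6
```

Call:
send_rows(rows="0 0.002 0 0;0 0.004 0 0;0 0.004 0 0;0 0.004 0 0")

```text
clock: 17.17
tool_pos: [0.4732, -0.1982, 0.0714]
eef_rot: [0.16, 0.987, -0.0, 0.0]
contact_force: [-0.5, -4.3, 5.2]
opening: 0.002
finger_force: 2.7
```

```bash
python3 f.py
```

```text
sy -63.77 mm  F_y -4.24 z 0.0714 17.1667
```

Call:
send_rows(rows="0 0.002 0 0;0 0.003 0 0;0 0.003 0 0;0 0.003 0 0")

```text
clock: 17.5
tool_pos: [0.4733, -0.1977, 0.0715]
eef_rot: [0.16, 0.987, -0.0, 0.0]
contact_force: [-0.8, -4.5, 4.7]
opening: 0.005
finger_force: 3.1
```

Call:
send_rows(rows="0 0.002 0 0;0 0.003 0 0;0 0.003 0 0;0 0.003 0 0")

```text
clock: 17.83
tool_pos: [0.4734, -0.1972, 0.0714]
eef_rot: [0.16, 0.987, -0.001, -0.0]
contact_force: [-1.6, -5.6, 4.9]
opening: 0.003
finger_force: 3.4
```

```bash
python3 f.py
```

```text
sy -62.80 mm  F_y -5.80 z 0.0714 17.8333
```

Call:
send_rows(rows="0 0.002 0 0;0 0.003 0 0;0 0.003 0 0;0 0.003 0 0;0 0.003 0 0")

```text
clock: 18.25
tool_pos: [0.4736, -0.1967, 0.0715]
eef_rot: [0.16, 0.987, -0.001, -0.0]
contact_force: [-1.5, -6.7, 4.6]
opening: 0.006
finger_force: 3.8
```

```bash
python3 f.py
```

```text
sy -62.29 mm  F_y -6.88 z 0.0715 18.25
```

Call:
send_rows(rows="0 0.002 0 0;0 0.003 0 0;0 0.003 0 0;0 0.003 0 0;0 0.003 0 0")

```text
clock: 18.67
tool_pos: [0.4738, -0.1962, 0.0715]
eef_rot: [0.16, 0.987, -0.001, -0.0]
contact_force: [-1.7, -7.7, 5.7]
opening: 0.005
finger_force: 4.1
```

```bash
python3 f.py
```

```text
sy -61.74 mm  F_y -7.84 z 0.0715 18.6667
```

First contact was near sy = -63.6 mm. The push is now about 3 N above the slide's friction, so I'll stop there, back away, rise and check.

Call:
send_rows(rows="0 -0.005 0 0;0 -0.015 0 0;0 -0.03 0 0;0 -0.06 0 0;0 -0.1 0 0;0 -0.14 0 0;0 -0.14 0 0;0 -0.14 0 0")

```text
clock: 19.33
tool_pos: [0.4606, -0.2344, 0.071]
eef_rot: [0.16, 0.987, 0.0, -0.0]
contact_force: [0.7, 1.0, 0.5]
opening: 0.001
finger_force: 0.0
```

Call:
send_rows(rows="0 -0.1 -0.05 0;0 -0.2 -0.12 0;0 -0.3 -0.2 0;0 -0.4 -0.3 0;0 -0.4 -0.4 0;0 -0.4 -0.5 0;0 -0.4 -0.5 0;0 -0.4 -0.5 0")

```text
clock: 20.0
tool_pos: [0.4247, -0.3476, 0.2227]
eef_rot: [0.159, 0.987, -0.0, 0.002]
contact_force: [-0.5, -0.0, -0.4]
opening: 0.007
finger_force: 0.0
```

```bash
python3 f.py; python3 - <<'E'
from h import *
p,d=snap('side');t,e=snap('top')
y=np.array([np.cos(np.radians(71.7)),np.sin(np.radians(71.7))]);x=np.array([y[1],-y[0]])
def sf(n,d):
    P=cloud(n,d).reshape(-1,3);q=(P[:,:2]-[.4929,-.1375]);return np.c_[q@x,q@y,P[:,2]]*1000
for n,p_,d_ in(('side',p,d),('top',t,e)):
    s=sf(n,d_);C=p_.reshape(-1,3).astype(int);b=(C[:,2]>C[:,0]+35)&(abs(s[:,0])<40)&(abs(s[:,1])<30)&(s[:,2]>60)
    for lo,hi in((70,85),(85,100),(102,125)):
        m=b&(s[:,2]>lo)&(s[:,2]<hi);print(n,lo,m.sum(),np.percentile(s[m],[3,50,97],0).round(1).tolist() if m.any() else '')
    m=(abs(s[:,0])<18)&(s[:,1]<-20)&(s[:,1]>-130)&(s[:,2]>85)&(s[:,2]<102);print('plate',np.percentile(s[m],[2,50,98],0).round(1).tolist() if m.any() else '')
a=cv2.resize(p[190:350,130:290],(400,400),interpolation=2);b=cv2.resize(t[200:290,255:345],(400,400),interpolation=2)
cv2.imwrite('pics/fin.png',np.hstack([a,b])[:,:,::-1])
E
```

```text
sy -220.89 mm  F_y -0.17 z 0.2227 20.0
side 70 99 [[-18.7, -3.9, 75.0], [-0.0, -2.4, 80.2], [21.0, 0.4, 84.7]]
side 85 151 [[-18.9, -3.7, 85.3], [2.6, -1.5, 92.2], [21.0, 4.5, 98.9]]
side 102 162 [[-19.8, -2.4, 102.4], [0.1, 2.2, 106.8], [20.6, 11.0, 108.9]]
plate [[-16.9, -48.4, 85.7], [0.4, -45.0, 94.7], [16.8, -35.2, 97.7]]
top 70 5 [[-19.4, 9.5, 77.5], [-4.5, 10.2, 81.1], [10.5, 10.6, 83.7]]
top 85 11 [[-15.7, 10.4, 88.9], [1.3, 10.8, 96.2], [19.2, 11.1, 98.8]]
top 102 104 [[-20.4, -1.9, 105.4], [0.2, 5.1, 108.2], [19.7, 11.2, 111.3]]
plate [[-17.1, -47.3, 85.4], [-0.5, -40.7, 96.4], [16.6, -35.5, 100.6]]
```

View pics/fin.png

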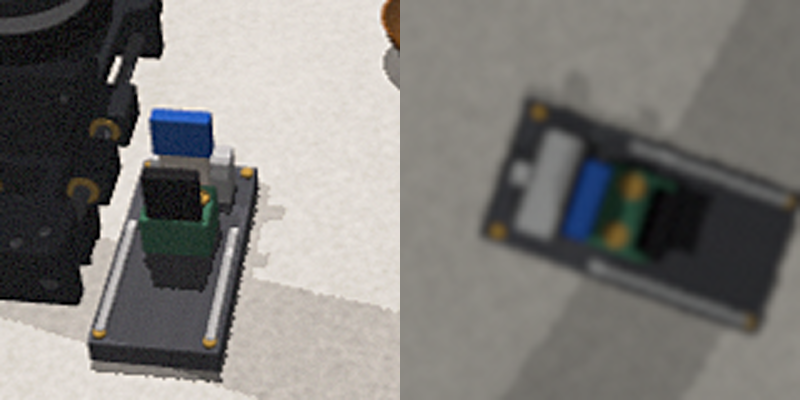

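The side and top views show the gauge standing with the pad against it, but the head may be leaning about 3 mm towards the cheek. I'll measure the tilt with face fits.

```bash
cat > tilt.py <<'E'
from h import *
y=np.array([np.cos(np.radians(71.7)),np.sin(np.radians(71.7))]);x=np.array([y[1],-y[0]])
def sf(n,d):
    P=cloud(n,d).reshape(-1,3);q=(P[:,:2]-[.4929,-.1375]);return np.c_[q@x,q@y,P[:,2]]*1000
ds=[snap('side') for _ in range(6)];d=np.median([a[1] for a in ds],0);p=np.median([a[0] for a in ds],0)
s=sf('side',d);C=p.reshape(-1,3)
def fit(nm,m):
    for _ in range(4):
        A=np.c_[s[m][:,[0,2]],np.ones(m.sum())];k=np.linalg.lstsq(A,s[m][:,1],rcond=None)[0]
        r=abs(s[:,1]-np.c_[s[:,[0,2]],np.ones(len(s))]@k);m=m&(r<1.2)
    print(nm,m.sum(),'dy/dx %.3f dy/dz %.3f y@z80 %.1f'%(k[0],k[1],k[1]*80+k[2]),'rms',r[m].std().round(2))
b=(C[:,2]>C[:,0]+35)&(abs(s[:,0])<19)&(abs(s[:,1])<30)
fit('head front',b&(s[:,2]>76)&(s[:,2]<104)&(s[:,1]<4))
w=(abs(C[:,0]-C[:,2])<40)&(C[:,0]>60)&(s[:,1]>-8)&(s[:,1]<4)&(s[:,2]>57)&(s[:,2]<72)&(abs(s[:,0])<17);fit('blade',w)
fit('plate back',(abs(s[:,0])<18)&(s[:,1]<-40)&(s[:,1]>-56)&(s[:,2]>60)&(s[:,2]<93))
fit('slide back',(abs(s[:,0])<22)&(s[:,1]<-40)&(s[:,1]>-60)&(s[:,2]>24)&(s[:,2]<52))
m=(abs(s[:,0]-24)<4)&(s[:,2]>25)&(s[:,2]<44)&(s[:,1]>-3)&(s[:,1]<14);fit('cheek front',m)
E
python3 tilt.py
```

```text
head front 241 dy/dx 0.003 dy/dz 0.053 y@z80 -2.3 rms 0.29
blade 93 dy/dx 0.006 dy/dz 0.009 y@z80 0.1 rms 0.29
plate back 266 dy/dx 0.004 dy/dz -0.003 y@z80 -46.3 rms 0.25
slide back 245 dy/dx 0.003 dy/dz 0.004 y@z80 -48.1 rms 0.27
cheek front 27 dy/dx 0.011 dy/dz 0.009 y@z80 6.9 rms 0.24
```

```bash
cat > tilt2.py <<'E'
from h import *
y=np.array([np.cos(np.radians(71.7)),np.sin(np.radians(71.7))]);x=np.array([y[1],-y[0]])
D={}
for n in('side','top'):
    ds=[snap(n) for _ in range(12)];d=np.mean([a[1] for a in ds],0);d[np.std([a[1] for a in ds],0)>.004]=0
    p=np.mean([a[0] for a in ds],0)
    P=cloud(n,d);q=P[...,:2]-[.4929,-.1375];D[n]=(p,np.dstack([q@x,q@y,P[...,2]])*1000)
def fit(nm,s,m,dep,ind,er=3):
    m=cv2.erode(m.astype(np.uint8),np.ones((er,er)))>0
    Q=s[m];
    if len(Q)<8:return print(nm,len(Q))
    A=np.c_[Q[:,ind],np.ones(len(Q))];w=np.ones(len(Q),bool)
    for _ in range(4):
        k=np.linalg.lstsq(A[w],Q[w,dep],rcond=None)[0];r=Q[:,dep]-A@k;w=abs(r)<2.5*max(r[w].std(),.1)
    se=r[w].std()/np.sqrt(w.sum())/Q[w].std(0)[ind[1]]
    print(nm,w.sum(),'slopes',k[:2].round(3),'+-%.3f'%se,'mean',Q[w].mean(0).round(1),'res %.2f'%r[w].std())
for n in D:
    p,s=D[n];b=(p[...,2]>p[...,0]+25)&(abs(s[...,0])<24)&(abs(s[...,1])<30);X,Y,Z=s[...,0],s[...,1],s[...,2]
    nz=(Z>104)&b
    fit(n+' head top',s,nz,2,[0,1],3 if n=='top' else 1)
    if n=='side':
        fit('head front',s,b&(Z>75)&(Z<105)&(Y<4),1,[0,2])
        print([(a,np.median(Y[b&(Z>a)&(Z<=a+3)&(abs(X)<17)]).round(2)) for a in range(72,108,3)])
        c=(abs(X)<17)&(Z>50)&(Z<75)&(Y>-15)&(Y<9);print('blade',[(a,np.median(Y[c&(Z>a)&(Z<=a+3)]).round(2),(c&(Z>a)&(Z<=a+3)).sum()) for a in range(50,75,3)])
        c=(abs(X-24.5)<4)&(Z>20)&(Z<60)&(Y>-6)&(Y<16);print('cheek',[(a,np.median(Y[c&(Z>a)&(Z<=a+3)]).round(2)) for a in range(21,57,3) if (c&(Z>a)&(Z<=a+3)).any()])
        fit('slide back',s,(abs(X)<24)&(Y<-35)&(Y>-60)&(Z>24)&(Z<52),1,[0,2])
    else:
        print('cheek back y',np.percentile(Y[(abs(X)<25)&(Z>50)&(Z<60)&(Y>10)&(Y<40)],[1,50,99]).round(1))
        c=nz&(abs(X)<18);print('head y range',np.percentile(Y[c],[1,5,50,95,99]).round(1))
    fit(n+' slide top',s,(abs(X)<22)&(Z>50)&(Z<60)&(Y<-14)&(Y>-34),2,[0,1])
# control: yellow head
    q=cloud(n,np.load(n+'.npz')['d'])
E
python3 tilt2.py
```

```text
side head top 130 slopes [0.002 0.038] +-0.011 mean [ -0.4   4.4 107.1] res 0.53
head front 142 slopes [0.004 0.055] +-0.004 mean [ 1.7 -1.8 90.1] res 0.34
[(72, np.float64(-2.21)), (75, np.float64(-2.54)), (78, np.float64(-2.5)), (81, np.float64(-2.31)), (84, np.float64(-2.06)), (87, np.float64(-1.75)), (90, np.float64(-1.66)), (93, np.float64(-1.54)), (96, np.float64(-1.36)), (99, np.float64(-1.13)), (102, np.float64(-1.13)), (105, np.float64(3.87))]
blade [(50, np.float64(-1.07), np.int64(2)), (53, np.float64(-10.7), np.int64(7)), (56, np.float64(-0.55), np.int64(5)), (59, np.float64(-0.41), np.int64(19)), (62, np.float64(-0.24), np.int64(22)), (65, np.float64(-0.05), np.int64(23)), (68, np.float64(-0.0), np.int64(26)), (71, np.float64(0.18), np.int64(6)), (74, np.float64(-2.21), np.int64(2))]
cheek [(21, np.float64(6.53)), (24, np.float64(6.92)), (27, np.float64(6.55)), (30, np.float64(6.55)), (33, np.float64(6.93)), (36, np.float64(6.45)), (39, np.float64(6.76)), (42, np.float64(6.49)), (45, np.float64(8.02)), (48, np.float64(9.41)), (51, np.float64(11.5)), (54, np.float64(13.1))]
slide back 112 slopes [-0.001  0.   ] +-0.005 mean [  1.1 -48.3  38.1] res 0.28
side slide top 4
top head top 35 slopes [ 0.001 -0.043] +-0.034 mean [ -0.5   5.8 108.4] res 0.39
cheek back y [10.5 20.8 31.1]
head y range [-2.4 -1.4  5.4 10.8 11.4]
top slide top 54 slopes [ 0.02  -0.025] +-0.050 mean [ -0.8 -23.1  56.3] res 1.43
```

The blade and head both fit at about 0.05 rad of lean over the cheek edge, against a limit of 0.06. That margin is too thin. I'll square the gauge with a light regrip, using a narrow jaw opening to clear the plate.

Call:
send_rows(rows="0 0.08 0 0;0 0.18 0 0;0 0.3 0 0;0 0.42 0 0;0 0.54 0 0;0 0.64 0 0;0 0.7 0 0;0 0.73 0 0;0 0.74 0 0;0 0.74 0 0", jaw=0.46, force=10)

```text
clock: 22.43
tool_pos: [0.4931, -0.1376, 0.2212]
eef_rot: [0.159, 0.987, -0.0, -0.0]
contact_force: [-0.1, 0.2, -0.9]
opening: 0.271
finger_force: 0.0
```

Call:
send_rows(rows="0 0 0.03 0;0 0 0.08 0;0 0 0.14 0;0 0 0.18 0;0 0 0.2 0;0 0 0.2 0;0 0 0.2 0")

```text
clock: 23.02
tool_pos: [0.4928, -0.1383, 0.1611]
eef_rot: [0.16, 0.987, -0.0, -0.0]
contact_force: [0.1, -0.6, 0.1]
opening: 0.273
finger_force: 0.0
```

```bash
python3 f.py; python3 go.py .4936 -.1354 .074 71.7
```

```text
sy -0.76 mm  F_y -0.51 z 0.1611 23.0167
pos [ 0.4928 -0.1383  0.1611] ya 71.59 tilt -1.0 F [ 0.12 -0.58  0.14] t 23.0167
row [ 0.0003  0.01    0.2902 -0.0003]
```

Call:
send_rows(rows="0 0.007 0 0;0 0.013 0 0;0 0.013 0.05 0;0 0.013 0.1 0;0 0.013 0.13 0;0 0.013 0.13 0;0 0.013 0.13 0;0 0.013 0.13 0")

```text
clock: 23.68
tool_pos: [0.4949, -0.1336, 0.1229]
eef_rot: [0.159, 0.987, 0.0, 0.001]
contact_force: [-0.5, -0.2, -0.2]
opening: 0.269
finger_force: 0.0
```

```bash
python3 f.py; python3 go.py .4939 -.1345 .075 71.7
```

```text
sy 4.35 mm  F_y -0.39 z 0.1229 23.6833
pos [ 0.4949 -0.1336  0.1229] ya 71.68 tilt -1.0 F [-0.53 -0.23 -0.25] t 23.6833
row [ 2.200e-03 -4.000e-03  1.597e-01 -1.000e-04]
```

Call:
send_rows(rows="0.002 -0.003 0 0;0.002 -0.003 0.02 0;0.002 -0.003 0.04 0;0.002 -0.003 0.06 0;0.002 -0.003 0.08 0;0.002 -0.003 0.1 0;0.002 -0.003 0.12 0;0.002 -0.003 0.14 0;0.002 -0.003 0.158 0;0.002 -0.003 0.158 0")

```text
clock: 24.52
tool_pos: [0.4929, -0.1341, 0.0738]
eef_rot: [0.159, 0.987, 0.0, -0.001]
contact_force: [-0.8, -0.3, 0.2]
opening: 0.268
finger_force: 0.0
```

```bash
python3 f.py; python3 go.py .4936 -.1354 .075 71.7
```

```text
sy 3.25 mm  F_y -0.53 z 0.0738 24.5167
pos [ 0.4929 -0.1341  0.0738] ya 71.69 tilt -1.0 F [-0.84 -0.28  0.24] t 24.5167
row [-0.0036 -0.0035 -0.0042 -0.    ]
```

Call:
send_rows(rows="0 -0.003 0 0;0 -0.003 0 0;0 -0.003 0 0;0 -0.003 0 0;0 -0.003 0 0;0 -0.003 0 0;0 -0.003 0 0;0 -0.003 0 0;0 -0.003 0 0;0 -0.003 0 0", jaw=1, force=10)

```text
clock: 25.35
tool_pos: [0.4933, -0.135, 0.075]
eef_rot: [0.159, 0.987, 0.0, 0.0]
contact_force: [0.5, 0.8, -1.3]
opening: 0.156
finger_force: 10.0
```

```bash
python3 f.py
```

```text
sy 2.49 mm  F_y 0.95 z 0.075 25.35
```

Call:
send_rows(rows="0 0 0 0;0 0 0 0;0 0 0 0;0 0 0 0;0 0 0 0;0 0 0 0", jaw=0.46)

```text
clock: 25.85
tool_pos: [0.4932, -0.1352, 0.0749]
eef_rot: [0.159, 0.987, -0.0, 0.0]
contact_force: [1.9, 0.5, -0.4]
opening: 0.271
finger_force: 0.0
```

Call:
send_rows(rows="0 0 -0.02 0;0 0 -0.05 0;0 0 -0.09 0;0 0 -0.13 0;0 0 -0.18 0;0 0 -0.24 0;0 0 -0.3 0;0 0 -0.38 0;0 0 -0.44 0;0 0 -0.48 0")

```text
clock: 26.68
tool_pos: [0.4938, -0.1352, 0.2217]
eef_rot: [0.159, 0.987, -0.0, 0.002]
contact_force: [0.2, 0.9, -0.0]
opening: 0.268
finger_force: 0.0
```

Call:
send_rows(rows="0 -0.08 0 0;0 -0.18 0 0;0 -0.3 0 0;0 -0.42 0 0;0 -0.54 0 0;0 -0.64 0 0;0 -0.7 0 0;0 -0.74 0 0;0 -0.74 0 0")

```text
clock: 27.43
tool_pos: [0.4219, -0.3486, 0.2193]
eef_rot: [0.162, 0.987, -0.001, -0.0]
contact_force: [0.4, -0.7, -0.2]
opening: 0.266
finger_force: 0.0
```

```bash
python3 tilt2.py
```

```text
side head top 129 slopes [-0.003  0.069] +-0.010 mean [ -0.5   1.4 107.1] res 0.45
head front 135 slopes [0.002 0.003] +-0.004 mean [ 0.3 -4.2 91.4] res 0.31
[(72, np.float64(-3.51)), (75, np.float64(-4.26)), (78, np.float64(-4.28)), (81, np.float64(-4.33)), (84, np.float64(-4.16)), (87, np.float64(-4.29)), (90, np.float64(-4.36)), (93, np.float64(-4.12)), (96, np.float64(-4.14)), (99, np.float64(-4.27)), (102, np.float64(-4.14)), (105, np.float64(1.09))]
blade [(50, np.float64(-1.31), np.int64(5)), (53, np.float64(-11.0), np.int64(5)), (56, np.float64(-1.27), np.int64(4)), (59, np.float64(-1.24), np.int64(14)), (62, np.float64(-1.35), np.int64(21)), (65, np.float64(-1.29), np.int64(20)), (68, np.float64(-1.31), np.int64(20)), (71, np.float64(-1.12), np.int64(3)), (74, np.float64(-3.65), np.int64(5))]
cheek [(21, np.float64(6.78)), (24, np.float64(6.78)), (27, np.float64(6.8)), (30, np.float64(6.68)), (33, np.float64(6.87)), (36, np.float64(6.85)), (39, np.float64(6.85)), (42, np.float64(6.73)), (45, np.float64(7.64)), (48, np.float64(9.69)), (51, np.float64(12.19)), (54, np.float64(14.45))]
slide back 132 slopes [0.003 0.001] +-0.004 mean [ -2.  -48.3  39.1] res 0.29
side slide top 4
top head top 39 slopes [ 0.006 -0.012] +-0.033 mean [ -3.5   0.7 108.5] res 0.44
cheek back y [10.5 20.7 31.1]
head y range [-5.6 -5.2  1.2  7.8  8.2]
top slide top 55 slopes [ 0.032 -0.073] +-0.058 mean [  2.  -22.7  56.3] res 1.47
```

The gauge is now upright (0.003 rad) and flat on the cheek, and the slide hasn't moved. Squaring it relaxed the pad by about 1 N, so I'll push again to restore the nip to about 3 N.

```bash
python3 go.py .4658 -.2193 .0715 71.7
```

```text
pos [ 0.4234 -0.3458  0.2189] ya 71.67 tilt -1.0 F [-0.09  0.53 -0.67] t 28.6333
row [-1.500e-03  4.448e-01  4.913e-01 -1.000e-04]
```

Call:
send_rows(rows="0 0.1 0.03 0;0 0.2 0.08 0;0 0.3 0.14 0;0 0.38 0.2 0;0 0.43 0.26 0;0 0.44 0.32 0;0 0.44 0.38 0;0 0.44 0.44 0;0 0.44 0.49 0;0 0.44 0.49 0", jaw=1)

```text
clock: 29.47
tool_pos: [0.4637, -0.2198, 0.0697]
eef_rot: [0.159, 0.987, 0.0, -0.002]
contact_force: [-0.3, -0.5, 0.4]
opening: 0.004
finger_force: 0.0
```

Call:
send_rows(rows="0 0.01 0 0;0 0.02 0 0;0 0.03 0 0;0 0.04 0 0;0 0.05 0 0;0 0.06 0 0;0 0.065 0 0;0 0.065 0 0;0 0.065 0 0")

```text
clock: 30.22
tool_pos: [0.4711, -0.202, 0.0719]
eef_rot: [0.159, 0.987, -0.0, -0.0]
contact_force: [0.0, -0.8, -0.4]
opening: 0.006
finger_force: 0.0
```

```bash
python3 f.py
```

```text
sy -68.10 mm  F_y -0.74 z 0.0719 30.2167
```

Call:
send_rows(rows="0 0.004 0 0;0 0.008 0 0;0 0.012 0 0;0 0.016 0 0;0 0.02 0 0;0 0.02 0 0;0 0.02 0 0")

```text
clock: 30.8
tool_pos: [0.4729, -0.1963, 0.0719]
eef_rot: [0.159, 0.987, 0.0, -0.0]
contact_force: [-0.7, 0.5, -0.2]
opening: 0.002
finger_force: 0.0
```

```bash
python3 f.py
```

```text
sy -62.09 mm  F_y 0.22 z 0.0719 30.8
```

Call:
send_rows(rows="0 0.002 0 0;0 0.003 0 0;0 0.003 0 0;0 0.003 0 0")

```text
clock: 31.13
tool_pos: [0.473, -0.196, 0.0719]
eef_rot: [0.16, 0.987, -0.0, -0.0]
contact_force: [-0.5, -3.0, -0.9]
opening: 0.006
finger_force: 1.1
```

```bash
python3 f.py
```

```text
sy -61.81 mm  F_y -3.00 z 0.0719 31.1333
```

Call:
send_rows(rows="0 0.002 0 0;0 0.004 0 0;0 0.004 0 0;0 0.004 0 0")

```text
clock: 31.47
tool_pos: [0.473, -0.1959, 0.0719]
eef_rot: [0.16, 0.987, -0.001, -0.0]
contact_force: [-1.6, -5.2, -1.1]
opening: 0.01
finger_force: 2.6
```

```bash
python3 f.py
```

```text
sy -61.72 mm  F_y -5.47 z 0.0719 31.4667
```

Call:
send_rows(rows="0 0.002 0 0;0 0.004 0 0;0 0.004 0 0;0 0.004 0 0")

```text
clock: 31.8
tool_pos: [0.4731, -0.1956, 0.0719]
eef_rot: [0.16, 0.987, -0.002, -0.001]
contact_force: [-1.6, -7.4, -0.0]
opening: 0.005
finger_force: 3.4
```

```bash
python3 f.py
```

```text
sy -61.37 mm  F_y -7.57 z 0.0719 31.8
```

Call:
send_rows(rows="0 0.002 0 0;0 0.004 0 0;0 0.004 0 0;0 0.004 0 0")

```text
clock: 32.13
tool_pos: [0.4733, -0.195, 0.0719]
eef_rot: [0.161, 0.987, -0.002, -0.001]
contact_force: [-2.4, -7.4, 0.0]
opening: 0.007
finger_force: 3.9
```

```bash
python3 f.py
```

```text
sy -60.74 mm  F_y -7.73 z 0.0719 32.1333
```

Call:
send_rows(rows="0 -0.005 0 0;0 -0.015 0 0;0 -0.03 0 0;0 -0.06 0 0;0 -0.1 0 0;0 -0.14 0 0;0 -0.14 0 0;0 -0.14 0 0")

```text
clock: 32.8
tool_pos: [0.4609, -0.2324, 0.0718]
eef_rot: [0.16, 0.987, 0.0, 0.0]
contact_force: [-0.1, -0.7, -0.4]
opening: 0.005
finger_force: 0.0
```

Call:
send_rows(rows="0 -0.1 -0.05 0;0 -0.2 -0.12 0;0 -0.3 -0.2 0;0 -0.4 -0.3 0;0 -0.4 -0.4 0;0 -0.4 -0.5 0;0 -0.4 -0.5 0;0 -0.4 -0.5 0;0 -0.4 -0.5 0")

```text
clock: 33.55
tool_pos: [0.4233, -0.3448, 0.2213]
eef_rot: [0.158, 0.987, 0.0, -0.0]
contact_force: [-0.5, -0.2, 0.2]
opening: 0.007
finger_force: 0.0
```

```bash
python3 f.py; python3 tilt2.py | grep -E 'front|slide back|head y|side head'
```

```text
sy -218.66 mm  F_y -0.31 z 0.2213 33.55
side head top 136 slopes [-0.008  0.07 ] +-0.012 mean [ -0.4   1.2 107. ] res 0.58
head front 106 slopes [ 0.002 -0.009] +-0.005 mean [ 2.9 -4.3 90.6] res 0.32
slide back 139 slopes [ 0.001 -0.005] +-0.005 mean [  4.  -47.2  37.6] res 0.34
head y range [-5.7 -5.   1.8  7.8  8.2]
```

The gauge is upright and home, the slide has stayed where I left it, and the arm is clear.

```bash
python3 -c "
from plant import finish_job
print(finish_job())"
```

```text
the job is handed in; nothing more can be done
None
```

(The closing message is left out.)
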